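# Turn the cake-tin lock with the right key and hold it

## Robot

A 6-joint arm with a two-finger parallel gripper is mounted at the origin on the work surface. World frame = base frame: x ahead of the robot, y to its left, z up, the work surface at z = 0. Lengths are in mm, angles in degrees, forces in N, time in s.
With the tool pointing down it reaches from about 350 to 850 mm from the base axis. Payload 8.1 kg.
Tool frame: the origin (TCP) lies midway between the tips of the shut fingers; the grasp point (between the pads) lies 19 mm behind it; x points along the fingers, y is the direction in which the jaws open and shut, and the axes are right-handed (so a half turn about x gives the same grasp; the last joint's range is limited). The gripper opens to 85 mm and grips with 20 to 120 N. Pads are 22 mm wide; open, the fingers measure 114 mm over their backs; the gripper's body (76 mm by 85 mm) begins 54 mm behind the grasp point. The pads swing forward as they close: fully open they stand 13 mm farther back than shut.
Start: joints at [69.935, 7.471, 85.268, -0, 87.261, -4.893], TCP at [157.008, 579.097, 231.292] pointing down, gripper open.
Joint ranges: [-169.43, 169.43], [-51.17, 129.36], [1.28, 143.12], [-76.62, 256.62], [0, 156.53], [-152.29, 152.29]. Speed limits (degrees/s): [136.94, 136.94, 159.86, 180, 180, 180].

## Interface

Orientations are given as [roll, pitch, yaw] about the fixed x, y, z axes, in that order (R = Rz(yaw) Ry(pitch) Rx(roll)).
In Python, from bench import r gives the robot as it stands.
- The arm moves only by the tool move_arm, never from a script. Its argument "deltas" is a list of rows, each a list of 2 entries, a list of its own where there are three numbers: the shift along the tool's x, y, z in mm, then the turn about the tool's x in degrees. A call has 1 to 12 rows; each row is the pose to reach, as a shift and turn from the pose measured when the call began, along the tool's axes at that moment; what a row does not reach only later rows make up. A row lasts 1/8 s, in which the tool goes at most 62.5 mm and 10.7 degrees, less where a joint would pass 70% of its speed; a pose out of reach is approached as far as the arm can. A call with a gripper value outside its range is refused whole. "jaw" is the opening, from -1 (shut) to 1 (fully open), set as the call begins (left out, the last holds). The fingers move at their own pace and stop on an object; "squeeze" is the grip in N (left out, the last holds). Time passes only in rows, so rows that repeat a pose let the fingers close. It gives the time, the measured TCP pose, the force and the opening at its end, in the units of the state.
- r.sense(): the state, without advancing time (a new reading comes with each control period).
- r.snapshot(name): name is "scene" or "top" or "wrist"; returns (picture, depth): 480x640x3 uint8, red, green, blue; 480x640 float32, mm along the optical axis (not along the pixel's ray), 0 where there is no reading.
- r.get_calibration(name): a dict with "fovy" (degrees; the focal length in pixels is half the picture's height over the tangent of half this angle, whatever the lens; pixels are square), "cx", "cy" (the principal point, pixels), "position" and "attitude" of the camera in the world; the wrist camera has in their place "tool_from_camera" (4x4, takes a point from camera to tool coordinates, whose origin is the TCP and whose axes are the tool frame's). Camera axes: x right, y down, z forward; pixel columns grow to the right and rows downward; lengths in mm; the calibration is good to about 2 mm. A picture is of the moment at which its call begins: read the wrist's pose just before it. get_calibration takes no time and is no camera call.
- r.hand_in(): hands the job in, once; it reports no verdict.
The state is a dict: "time": time; "joint_pos": joint angles; "qd": joint speeds; "joint_efforts": joint torques, N m; "tool_pos": TCP position; "tcp_rot": TCP orientation; "ft_force": force on the tool from outside, world axes, zero at the start; "wrist_torque": the same for the moment, N m; "finger_gap": finger opening in mm.
Only numpy, scipy, OpenCV 4.12 (cv2) and the standard library are available. Lean on these libraries where they do the work, as an engineer would, in place of code of your own. Each camera call takes 0.05 s, during which the arm holds its last target. There are 200 camera calls.

## Task

Three look-alike red-handled keys hang in the wooden key rack: take the one whose flat bit fits the keyhole in the cake tin's lid (neither the narrow one nor the wide one), push it fully home past the sticky pins and turn it a quarter turn clockwise. The lock springs back if let go, so finish while still gripping the key and holding it turned, which keeps the side clip open for me. Leave the other two keys in the rack and do not disturb the mug, toast rack or bowl.

Things in the scene. Friction and masses are not known exactly. Their poses are not given: they have to be found in the camera images.
- key_narrow: upright red-bowed key, some 60 g. Origin: shank axis at the collar's underside (on the rack's top at first), z up. Bow 10 mm thick (x), 30 wide (y), 4 to 46 mm above origin; collar 18 mm across, 4 thick; shank 6 mm round; flat black steel bit at 36 to 50 mm below origin, 5 mm thick (x), 10 mm wide (y), rounded below. Half a turn about z is the same. 
- key_middle: upright red-bowed key, some 60 g. Origin: shank axis at the collar's underside (on the rack's top at first), z up. Bow 10 mm thick (x), 30 wide (y), 4 to 46 mm above origin; collar 18 mm across, 4 thick; shank 6 mm round; flat black steel bit at 36 to 50 mm below origin, 5 mm thick (x), 16 mm wide (y), rounded below. Half a turn about z is the same. 
- key_wide: upright red-bowed key, some 60 g. Origin: shank axis at the collar's underside (on the rack's top at first), z up. Bow 10 mm thick (x), 30 wide (y), 4 to 46 mm above origin; collar 18 mm across, 4 thick; shank 6 mm round; flat black steel bit at 36 to 50 mm below origin, 5 mm thick (x), 24 mm wide (y), rounded below. Half a turn about z is the same. 
- rack: light wooden key rack, does not move: beam 260 mm along its y, 24 mm deep, 10 thick, top 90 mm above the origin, on two end posts. Through slots 28 mm (y) by 10 mm (x) at y = -80, 0, +80 mm; each holds one key (any order), bit below the beam in line with the slot: draw it straight up, unturned, 55 mm or more. Origin: centre of underside.
- tin: round steel cake tin, fixed, 176 mm across its blue lid, lid top 96 mm high; in the lid's middle a square brass lock 44 mm wide, top 106 mm high. The spring-clip latch on its +x side leans out as the key turns. Origin: centre of underside; the keyhole's long side runs along its y.
- keyhole (a point): mouth centre on the brass lock's flat top, z up. Hole 19 mm (its y) by 8 mm (x), straight down, keyway 32 mm deep. Two pairs of sticky sprung pins about 8 and 15 mm down squeeze the bit: push about 5 to 20 N, wiggling helps. Home: key's collar lies on the lock's top (key origin at this point); only then can it turn. Either way round fits.
- cylinder (a joint): turn of the lock cylinder under the keyway (slot 20 by 6.8 mm), rad: 0 at rest in line with the keyhole, growing clockwise seen from above, hard stop at 1.7; a spring of 0.03 to 0.11 N m drives it back when let go. The bit has play: the cylinder lags the key by about 0.1 rad.
- mug: green ceramic mug, 80 mm in diameter, 92 mm high, handle at its +y side; bystander. Origin: centre of its underside.
- toast_rack: chrome wire toast rack, 158 mm along its x, 78 mm along y, 82 mm high; bystander. Origin: centre of its underside.
- bowl: upturned yellow plastic bowl, 132 mm in diameter, 58 mm high; bystander. Origin: centre of its underside.
Mind the look-alikes: they are no part of the job. Leave any green, purple or yellow look-alike of the key_middle alone.

How it is judged (in metres and radians):
On the way, in this order (a step that is already met when the one before it is completed fails the run):
1. the right key is drawn up out of the rack, held in the fingers (z of key_middle in the frame of rack above 0.13 m and contact force between the fingers and key_middle above 1 N), for 0.2 s.
2. the right key is fully home in the keyhole (z of key_middle in the frame of keyhole between -0.004 and 0.003 m and horizontal distance between key_middle and keyhole below 0.004 m and angle between key_middle's own z axis and vertical below 0.12 rad), for 0.1 s.
3. the key is turned a quarter clockwise (all of step 2 and value of joint cylinder above 1.31 rad), for 0.2 s.
At the end, for the whole second after the job is handed in: Fingers grip the 16 mm key (over 2 N), at rest, upright within 0.12 rad, home (collar within 3 mm of the lock top, 4 mm of the keyhole centre), cylinder held over 1.31 rad (75 degrees) clockwise; other keys, mug, toast rack and bowl within 25 mm of their start (all of step 3 and contact force between the fingers and key_middle above 2 N and linear speed of key_middle below 0.03 m/s and distance of each of key_narrow, key_wide, mug, toast_rack, bowl from where it was at the start of the episode below 0.025 m); the arm keeps its last pose, push and grip.
It fails at once if one of the wrong keys is taken or knocked from its place (more than 25 mm) (distance of any of key_narrow, key_wide from where it was at the start of the episode above 0.025 m).
It fails at once if the mug, toast rack or bowl is disturbed (moved more than 25 mm) (distance of any of mug, toast_rack, bowl from where it was at the start of the episode above 0.025 m).
It also fails if it takes over 58 s, if anything falls off the work surface, if the arm or the gripper's body presses on something with over 40 N, if the wrist force passes 120 N, or if a joint passes its speed limit or range.

## Working session

There is one attempt and no reset: what is moved stays moved. The work goes in short steps, Python scripts to look and compute and a tool call to move; the robot and the scene stay as the last step left them, time stands still between calls to the robot, and variables do not carry over. Pictures are saved under pics/ and viewed, about 8 in all and at most 12, crops included, and the job is handed in when it is done.

Besides the shell and the picture viewer there is one more tool, called by a JSON object that holds its "method" and its "body". move_arm: Moves the arm, as the interface text tells. Its arguments: {"type":"object","properties":{"deltas":{"type":"array","items":{"type":"array"}},"jaw":{"type":"number"},"squeeze":{"type":"number"}},"required":["deltas"]}

```bash
mkdir -p pics; ls; cat > h.py <<'E'
from bench import r
import numpy as np, cv2
from scipy.spatial.transform import Rotation as R
def toolT():
    s=r.sense(); T=np.eye(4); T[:3,3]=s['tool_pos']; T[:3,:3]=R.from_euler('xyz',s['tcp_rot'],degrees=True).as_matrix(); return T
def snap(name):
    c=r.get_calibration(name)
    T=toolT()@np.array(c['tool_from_camera']) if name=='wrist' else None
    im,d=r.snapshot(name); np.savez(f'{name}.npz',im=im,d=d,T=T if T is not None else 0)
    return im,d,c,T
def camT(c):
    a=np.array(c['attitude']); T=np.eye(4); T[:3,3]=c['position']
    T[:3,:3]=a if a.shape==(3,3) else R.from_euler('xyz',a,degrees=True).as_matrix(); return T
def pts(d,c,T):
    f=240/np.tan(np.radians(c['fovy'])/2); v,u=np.mgrid[:480,:640]
    P=np.stack([(u-c['cx'])/f*d,(v-c['cy'])/f*d,d],-1); return P@T[:3,:3].T+T[:3,3]
def ray(u,v,z,c,T):
    f=240/np.tan(np.radians(c['fovy'])/2); k=T[:3,:3]@np.array([(u-c['cx'])/f,(v-c['cy'])/f,1]); return T[:3,3]+k*(z-T[2,3])/k[2]
E
python3 - <<'E'
from h import *
print(r.sense())
for n in ('scene','top','wrist'):
    im,d,c,T=snap(n); print(n,c); cv2.imwrite(f'pics/{n}.png',im[...,::-1])
E
```

```text
pics
{'time': 0.0, 'joint_pos': array([ 6.99348533e+01,  7.51493767e+00,  8.53305070e+01,  7.07541404e-04,
        8.72598921e+01, -4.89408730e+00]), 'qd': array([-0.02767056,  0.04319662,  0.13201838,  0.07282219, -0.03889804,
       -0.02946892]), 'joint_efforts': array([ 1.95804838e-03, -5.69378471e+01, -5.00571620e+01,  1.27845783e-04,
        1.39541994e-02,  1.14816393e-05]), 'tool_pos': array([156.81700027, 578.57745378, 230.23442604]), 'tcp_rot': array([ -95.27845987,   89.89466085, -110.44955375]), 'ft_force': array([-0.04865327,  0.02337726, -0.52443009]), 'wrist_torque': array([ 0.02638106, -0.02764145,  0.00827164]), 'finger_gap': 85.19779298801204}
scene {'fovy': 42.52453876310245, 'cx': 320.0917847376747, 'cy': 243.1519377603249, 'position': array([1412.17981812,  594.43423826,  877.25951078]), 'attitude': array([-125.52386462,    0.48987633,  120.59332146])}
top {'fovy': 47.57838018649652, 'cx': 320.6334833846334, 'cy': 234.8474493123001, 'position': array([ 320.97206893,   14.64062361, 1292.00460686]), 'attitude': array([-1.73233621e+02, -7.08599645e-02, -8.91677485e+01])}
wrist {'fovy': 67.88143119841723, 'cx': 313.1017501276773, 'cy': 239.965664583053, 'tool_from_camera': array([[ 3.96235178e-04, -3.20134186e-01,  9.47372127e-01,
        -1.41912027e+02],
       [ 9.99999905e-01,  2.98296037e-04, -3.17446939e-04,
        -9.70051500e-01],
       [-1.80971734e-04,  9.47372162e-01,  3.20134273e-01,
        -8.29114999e+01],
       [ 0.00000000e+00,  0.00000000e+00,  0.00000000e+00,
         1.00000000e+00]])}
```

View pics/scene.png

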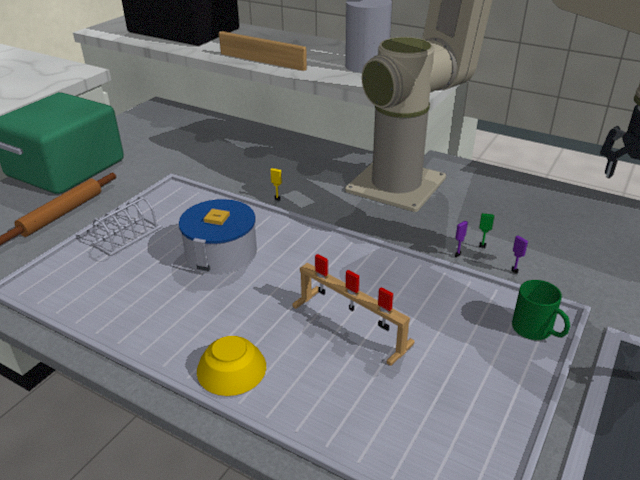

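View pics/top.png

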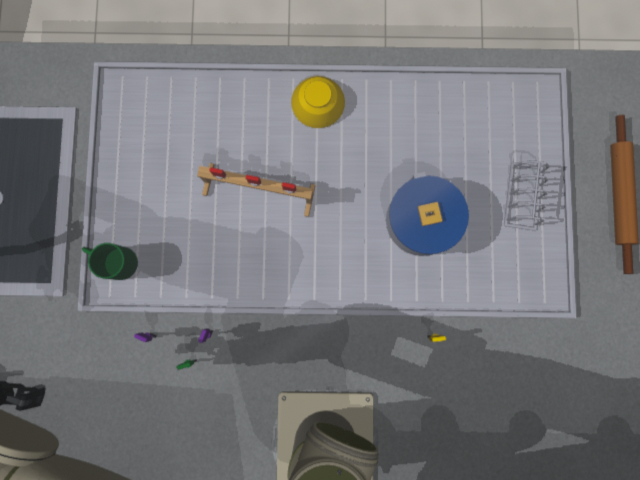

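Scene: three red keys at (322,265), (352,282) and (385,298), with bits at about (322,290), (351,306) and (384,324). The tin is at (218,235). The decoys are yellow (277,180), purple (461,237) and (519,252), and green (486,228). Top: the keys are at (217,173), (252,179) and (289,187), and the lock is at (430,213). Next is a close crop of the bits, then the measurements.

```bash
python3 - <<'E'
from h import *
z=np.load('scene.npz'); im=z['im'][245:340,290:425]; cv2.imwrite('pics/crop.png',cv2.resize(im[...,::-1],None,fx=5.9,fy=5.9,interpolation=cv2.INTER_CUBIC))
z=np.load('top.npz'); im,d=z['im'],z['d']; c=r.get_calibration('top'); T=camT(c); P=pts(d,c,T)
hsv=cv2.cvtColor(im,cv2.COLOR_RGB2HSV); H,S,V=[hsv[...,i].astype(int) for i in range(3)]
def blobs(m,a=15):
    n,l,st,ce=cv2.connectedComponentsWithStats(m.astype(np.uint8))
    return [(ce[i],st[i],l==i) for i in range(1,n) if st[i,4]>=a]
red=((H<5)|(H>175))&(S>170)&(V>90)
for ce,st,m in blobs(red):
    p=P[m]; zt=np.median(p[:,2]); print('red',ce,st[4],'zmed',zt,'ray@136',ray(*ce,136,c,T), cv2.minAreaRect(np.argwhere(m)[:,::-1].astype(np.float32)))
br=(H>15)&(H<28)&(S>120)
for ce,st,m in blobs(br,60):
    print('brass/yellow',ce,st[4],np.median(P[m],0),'ray@106',ray(*ce,106,c,T),cv2.minAreaRect(np.argwhere(m)[:,::-1].astype(np.float32)))
bl=(H>100)&(H<120)&(S>150)
for ce,st,m in blobs(bl,500):
    q,_=cv2.minEnclosingCircle(np.argwhere(m)[:,::-1].astype(np.float32)); print('lid',ray(*q,96,c,T),np.median(P[m],0))
w=(P[...,2]>82)&(P[...,2]<100)&(H>8)&(H<28)&(S>60)&(P[...,1]>-50)&(P[...,1]<400)
w[:,350:]=0
q=P[w][:,:2]; print('beam',len(q),q.mean(0),np.linalg.svd(q-q.mean(0),full_matrices=0)[2][0])
# scene red blobs
z=np.load('scene.npz'); im,d=z['im'],z['d']; c=r.get_calibration('scene'); T=camT(c); P=pts(d,c,T)
hsv=cv2.cvtColor(im,cv2.COLOR_RGB2HSV); H,S,V=[hsv[...,i].astype(int) for i in range(3)]
for ce,st,m in blobs(((H<5)|(H>175))&(S>170)&(V>90)): print('scene red',ce,st[4],np.median(P[m],0),'ray@115',ray(*ce,115,c,T))
E
```

```text
red [215.41666667 170.30555556] 36 zmed 141.9427059378146 ray@136 [595.69481884 245.35649183 136.        ] ((215.52943420410156, 170.3823699951172), (11.399173736572266, 2.9104275703430176), 14.03624439239502)
red [251.7027027  177.83783784] 37 zmed 141.88846298760427 ray@136 [580.21192049 166.21213615 136.        ] ((251.5384521484375, 177.8076934814453), (11.570852279663086, 2.941741943359375), 11.309932708740234)
red [287.91891892 185.27027027] 37 zmed 141.46928532226434 ray@136 [564.99522662  87.47276844 136.        ] ((288.0384826660156, 185.3076934814453), (11.96308422088623, 2.941741943359375), 11.309932708740234)
brass/yellow [317.48660085 101.75928538] 2127 [784.49541322  27.11684884  50.5867145 ] ray@106 [764.34357418  26.72460566 106.        ] ((317.4000244140625, 101.80001831054688), (50.98234558105469, 51.876773834228516), 63.43495178222656)
brass/yellow [429.78235294 213.74411765] 340 [ 510.19559404 -223.79996249  112.17115318] ray@106 [ 512.06700177 -224.68362618  106.        ] ((429.66009521484375, 213.6938018798828), (18.888198852539062, 19.712682723999023), 77.00537872314453)
brass/yellow [436.9893617  337.84042553] 94 [ 241.88311396 -241.06326554   94.44892576] ray@106 [ 242.79773392 -237.7012059   106.        ] ((437.5, 337.5), (7.0, 15.0), 90.0)
lid [ 500.85198146 -233.72874508   96.        ] [ 473.38283397 -258.17622113  102.59089228]
beam 859 [577.56603104 162.99414317] [0.18580586 0.98258648]
scene red [320.79126214 264.46116505] 206 [570.13670848  90.53286956 124.71367175] ray@115 [559.72178797  84.50341616 115.        ]
scene red [351.91452991 280.8974359 ] 234 [584.91431688 169.39137433 124.76278008] ray@115 [574.79028792 164.14367508 115.        ]
scene red [385.04048583 298.72469636] 247 [600.14239081 247.37816783 124.4742638 ] ray@115 [590.57885887 243.4156608  115.        ]
```

View pics/crop.png

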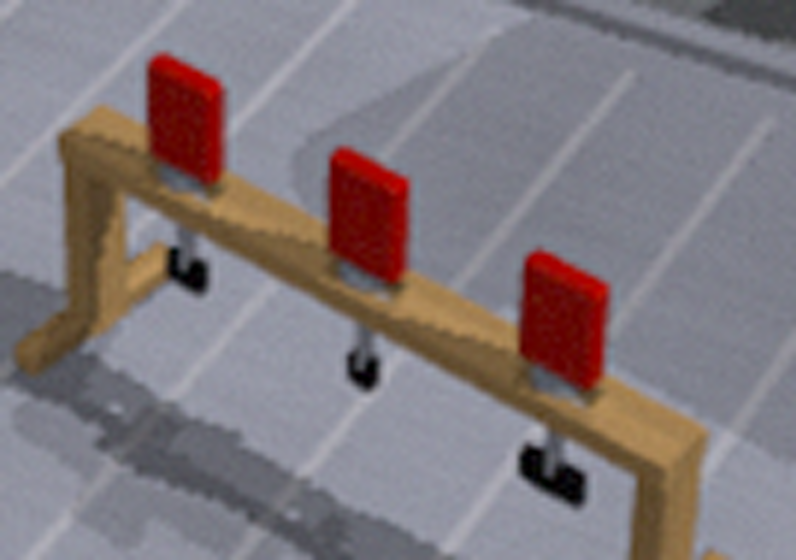

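The three bits differ clearly in the crop. The left one (185,270) is medium, the centre one (362,368) is narrow and the right one (552,475) is wide. The target is therefore the left key in the scene view, top pixel (288,185), at about (565,87).

```bash
cat >> h.py <<'E'
def delta(target,ydir):
    """tool-frame shift to target TCP and turn about tool x so tool y is along +-ydir"""
    T=toolT(); s=T[:3,:3].T@(np.array(target,float)-T[:3,3]); yt=T[:3,:3].T@np.array([*ydir,0.])
    a=np.degrees(np.arctan2(yt[2],yt[1])); return s.round(1),round(a,1),round((a+180+180)%360-180,1)
E
python3 - <<'E'
from h import *
print(toolT()[:3,:3].round(3)); print(delta([565,87,230],[.982,-.191]))
E
```

```text
[[-0.     0.262  0.965]
 [-0.001  0.965 -0.262]
 [-1.    -0.001 -0.   ]]
(array([   0.9, -367.7,  522.6]), np.float64(85.8), np.float64(-94.2))
```

{"method": "move_arm", "body": {"deltas": [[[0,-31,44],7],[[0,-62,88],15],[[0,-93,132],23],[[0,-124,176],31],[[0,-156,220],38],[[0,-187,265],46],[[0,-220,310],53],[[0,-255,360],61],[[0,-290,410],69],[[0,-325,460],77],[[0,-355,505],84],[[0,-368,523],86]], "jaw": 1}}

```text
time: 1.65
tool_pos: [566.4, 84.1, 230.3]
tcp_rot: [-22.8, 89.9, -124.3]
ft_force: [0.3, 1.3, -0.4]
finger_gap: 85.6
```

```bash
python3 - <<'E'
from h import *
print(r.sense()['joint_pos'].round(1))
im,d,c,T=snap('wrist'); cv2.imwrite('pics/w1.png',im[...,::-1]); P=pts(d,c,T)
hsv=cv2.cvtColor(im,cv2.COLOR_RGB2HSV); H,S,V=[hsv[...,i].astype(int) for i in range(3)]
red=((H<5)|(H>175))&(S>150)&(V>70)
n,l,st,ce=cv2.connectedComponentsWithStats(red.astype(np.uint8))
for i in range(1,n):
    if st[i,4]<200: continue
    m=(l==i); p=P[m]; zt=np.percentile(p[:,2],95); t=p[p[:,2]>zt-3]
    rr=cv2.minAreaRect(t[:,:2].astype(np.float32)); print(ce[i],st[i],'z',zt,'top',t.mean(0),len(t),rr)
E
```

```text
[ 3.4  3.4 89.7 -0.1 87.  14.8]
[309.21305842 118.79037801] [303  95  14  48 582] z 142.28075408800152 top [579.52828544 164.76493917 143.09908712] 549 ((579.4418334960938, 164.557373046875), (27.397808074951172, 7.452976703643799), 78.66825866699219)
[310.50990991 234.04144144] [305 208  12  52 555] z 142.05437922674702 top [564.82750693  88.98964033 143.60871884] 432 ((570.9168090820312, 119.11581420898438), (93.01387023925781, 7.637059211730957), 78.72108459472656)
```

View pics/w1.png

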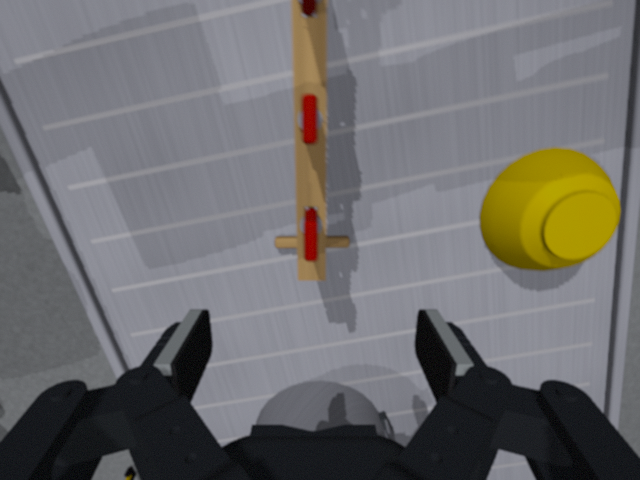

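The wrist view shows the target's bow at (310,234) with the narrow key at (309,119). The gripper is aligned with the rack, and surfaces read about 6 mm high because of the tray. I'll descend now.

```bash
python3 - <<'E'
from h import *
print(delta([564.4,86.5,104],[.981,-.196]))
E
```

```text
(array([126.3,  -3.2,  -3.2]), np.float64(-0.2), np.float64(179.8))
```

{"method": "move_arm", "body": {"deltas": [[[30,-3,-3],0],[[60,-3,-3],0],[[90,-3,-3],0],[[110,-3,-3],0],[[120,-3,-3],0],[[126,-3,-3],0],[[126,-3,-3],0]]}}

```text
time: 2.58
tool_pos: [564.9, 86.4, 104.7]
tcp_rot: [6.2, 89.9, -95.3]
ft_force: [0.5, 1.0, 0.0]
finger_gap: 85.3
```

{"method": "move_arm", "body": {"deltas": [[[0,0,0],0],[[0,0,0],0],[[0,0,0],0],[[0,0,0],0],[[0,0,0],0],[[0,0,0],0],[[0,0,0],0],[[0,0,0],0]], "jaw": -1, "squeeze": 60}}

```text
time: 3.58
tool_pos: [564.9, 86.4, 104.8]
tcp_rot: [7.6, 89.9, -93.9]
ft_force: [-0.4, -0.4, 3.1]
finger_gap: 9.4
```

{"method": "move_arm", "body": {"deltas": [[[-8,0,0],0],[[-20,0,0],0],[[-35,0,0],0],[[-50,0,0],0],[[-65,0,0],0],[[-85,0,0],0],[[-105,0,0],0],[[-115,0,0],0],[[-115,0,0],0]]}}

```text
time: 4.7
tool_pos: [565.6, 86.7, 221.0]
tcp_rot: [49.1, 89.8, -52.4]
ft_force: [-0.7, -0.5, -0.0]
finger_gap: 8.9
```

```bash
python3 - <<'E'
from h import *
s=r.sense(); print(s['finger_gap'],s['ft_force'],s['tool_pos'])
# tin height/lock from the top image is ~ (510,-224); put it 70 mm further from the camera side so it is in clear view
print(delta([511,-224,220],[.975,-.22]))
im,d,c,T=snap('scene'); cv2.imwrite('pics/s2.png',cv2.resize(im[180:340,240:450,::-1],None,fx=3.5,fy=3.5))
E
```

```text
8.941890229677727 [-0.69721236 -0.48473646 -0.0351909 ] [565.57034385  86.74612885 221.01066354]
(array([  1.6,   8.3, 315.4]), np.float64(1.2), np.float64(-178.8))
```

View pics/s2.png

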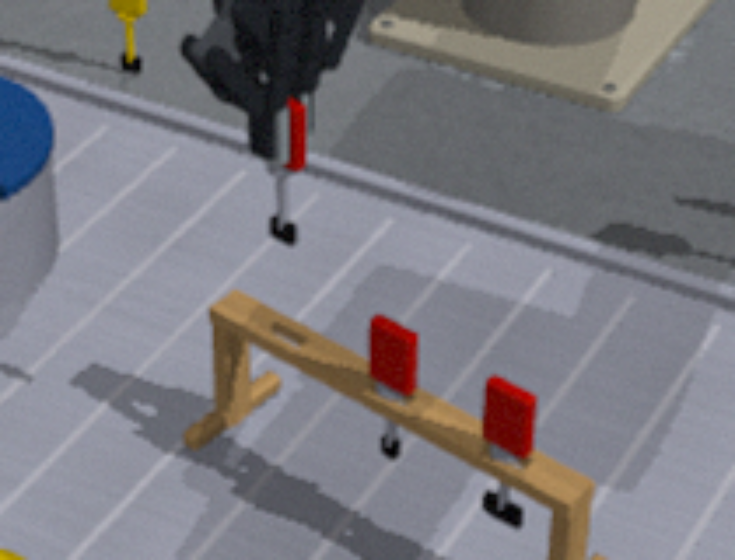

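The medium key is out and hanging upright, and the other two are still in place. I'll pass over the tin to about 70 mm beyond it, so the wrist camera sees the lock clear of the fingers.

{"method": "move_arm", "body": {"deltas": [[[0,0,30],0],[[0,1,70],0],[[0,2,115],0],[[0,4,165],0],[[0,5,215],1],[[0,6,265],1],[[0,7,315],1],[[0,8,355],1],[[0,8,378],1],[[0,8,385],1],[[0,8,385],1],[[0,8,385],1]]}}

```text
time: 6.25
tool_pos: [496.5, -291.1, 220.5]
tcp_rot: [8.3, 89.9, -94.1]
ft_force: [0.3, 1.1, -0.7]
finger_gap: 9.3
```

```bash
python3 - <<'E'
from h import *
im,d,c,T=snap('wrist'); cv2.imwrite('pics/w2.png',im[...,::-1]); P=pts(d,c,T)
hsv=cv2.cvtColor(im,cv2.COLOR_RGB2HSV); H,S,V=[hsv[...,i].astype(int) for i in range(3)]
m=((H>14)&(H<30)&(S>110)).astype(np.uint8)
n,l,st,ce=cv2.connectedComponentsWithStats(m)
for i in range(1,n):
    if st[i,4]<200: continue
    k=l==i; zt=np.median(P[k][:,2]); cn=max(cv2.findContours(k.astype(np.uint8),0,2)[0],key=cv2.contourArea)
    print(ce[i],st[i],'z',zt)
    for z in (106,112):
        q=np.array([ray(*p[0],z,c,T)[:2] for p in cn],np.float32); print(z,cv2.minAreaRect(q))
E
```

```text
[312.78190023 137.37402858] [ 270   94   85   87 3989] z 111.18095483690553
106 ((510.4927673339844, -223.95831298828125), (44.4224967956543, 44.57678985595703), 13.101178169250488)
112 ((510.5625, -223.6590576171875), (43.382530212402344, 43.533199310302734), 13.101150512695312)
[ 19.39625468 228.32734082] [   0  210   62   45 1335] z 66.94646640046983
106 ((285.9304504394531, -237.47869873046875), (63.045467376708984, 25.87934684753418), 10.060978889465332)
112 ((291.2573547363281, -236.86289978027344), (61.56951141357422, 25.273483276367188), 10.060965538024902)
```

View pics/w2.png

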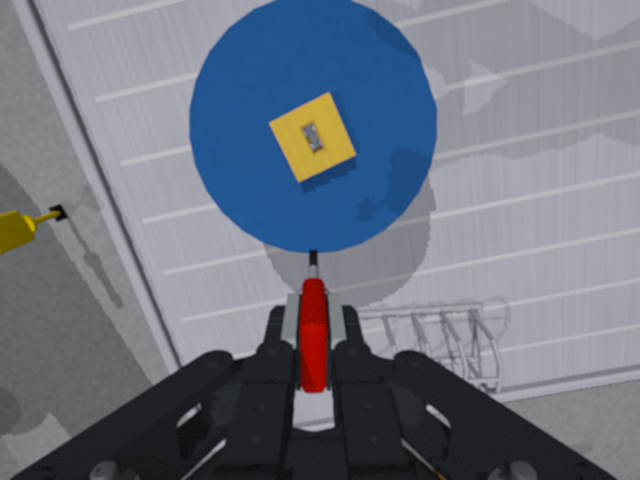

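The lock is clear at (313,137). Its keyhole's long axis leans (16,30) px, so the tin's yaw is about +13°. The key's bit is at (313,255) and its bow at (313,330). Next I'll measure the key's pose in the tool frame and the hole relative to it.

```bash
python3 - <<'E'
from h import *
z=np.load('wrist.npz'); im,d,T=z['im'],z['d'],z['T']; c=r.get_calibration('wrist'); C=np.array(c['tool_from_camera'])
f=240/np.tan(np.radians(c['fovy'])/2)
def tray(u,v,x):
    k=C[:3,:3]@np.array([(u-c['cx'])/f,(v-c['cy'])/f,1]); return (C[:3,3]+k*(x-C[0,3])/k[0])[1:]
hsv=cv2.cvtColor(im,cv2.COLOR_RGB2HSV); H,S,V=[hsv[...,i].astype(int) for i in range(3)]
red=((H<6)|(H>174))&(S>150)&(V>60); red[:, :280]=0; red[:,350:]=0
vs=np.where(red.any(1))[0]; print('red rows',vs.min(),vs.max())
for v in range(vs.min(),vs.max()+1,8):
    us=np.where(red[v])[0]; print(v,us.min(),us.max(),us.mean(),V[v,313],d[v,313].round(1))
print('V col', V[310:340,313])
for v,x,n in((vs.min(),4.5,'near low z=-15'),(vs.max(),-37.5,'far top z=15'),(326,-37.5,'near top z=-15?')): print(n,tray(313,v,x))
blk=(V<45)&(np.arange(480)[:,None]<275)&(np.arange(480)[:,None]>245)&(abs(np.arange(640)-313)<12)
q=np.argwhere(blk); print('bit',q.min(0),q.max(0),q.mean(0),'bottom far->', tray(q[:,1].mean(),q[:,0].min(),58),tray(q[:,1].mean(),q[:,0].min(),44))
P=pts(d,c,C); print('red pts tool', P[red][::40].round(1)[:12])
# hole
hole=np.zeros_like(red); hole[110:165,285:340]=(S[110:165,285:340]<110)
n,l,st,ce=cv2.connectedComponentsWithStats(hole.astype(np.uint8))
i=max(range(1,n),key=lambda i:(st[i,4] if abs(ce[i]-[312,137]).max()<12 else 0)); k=(l==i)
w=np.array([ray(u,v,111.5,c,T)[:2] for v,u in np.argwhere(k)],np.float32); print('hole',st[i],ce[i],cv2.minAreaRect(w))
print('hole in tool (x=TCP-based)', toolT()[:3,:3].T@(np.r_[cv2.minAreaRect(w)[0],111.5]-toolT()[:3,3]))
E
```

```text
red rows 278 391
278 315 317 316.0 133 157.4
286 303 323 313.0 137 150.2
294 302 324 313.0 139 142.9
302 301 325 313.0 140 137.5
310 300 326 313.0 140 130.1
318 299 326 312.5 141 126.0
326 299 327 313.0 175 121.3
334 299 327 313.0 169 122.4
342 300 326 313.0 167 122.6
350 300 326 313.0 167 125.0
358 300 326 313.0 166 125.1
366 300 326 313.0 165 126.2
374 301 326 313.5 165 128.4
382 301 326 313.5 145 128.8
390 304 322 313.0 140 130.4
V col [140 140 140 139 141 139 140 141 141 138 140 142 148 153 161 169 175 178
 179 178 175 174 172 170 169 168 167 169 169 168]
near low z=-15 [ -0.58847036 -13.86986996]
far top z=15 [-0.5781107  11.39151166]
near top z=-15? [ -0.58053283 -15.56360054]
bit [251 310] [263 315] [256.94520548 312.67123288] bottom far-> [-0.7947651  -6.86035599] [ -0.77876846 -12.08380909]
red pts tool [[  1.5   0.3 -15.2]
 [ -2.2  -0.6 -15.6]
 [ -3.5   0.7 -15.2]
 [ -4.8   0.7 -14.9]
 [ -6.4   0.3 -14.8]
 [ -9.4  -0.6 -15.3]
 [-10.5  -1.4 -15. ]
 [-11.7  -2.2 -14.7]
 [-10.6  -5.1 -13.2]
 [-15.5   1.  -15.3]
 [-16.3  -2.9 -14.8]
 [-16.7   2.9 -14.6]]
hole [302 123  21  29 306] [312.14705882 136.50326797] ((510.4475402832031, -222.6055145263672), (8.396178245544434, 17.604997634887695), 13.145980834960938)
hole in tool (x=TCP-based) [109.06367758  -1.23187167 -70.11099728]
```

```bash
python3 - <<'E'
from h import *
print(delta([511,-223.5,178],[.974,.227]))
E
```

```text
(array([ 42.6,  -0.5, -69.2]), np.float64(-25.5), np.float64(154.5))
```

{"method": "move_arm", "body": {"deltas": [[[0,0,-20],-8],[[0,-0.5,-45],-16],[[0,-0.5,-65],-24],[[5,-0.5,-69.2],-25.5],[[18,-0.5,-69.2],-25.5],[[30,-0.5,-69.2],-25.5],[[39,-0.5,-69.2],-25.5],[[42.6,-0.5,-69.2],-25.5],[[42.6,-0.5,-69.2],-25.5],[[42.6,-0.5,-69.2],-25.5]]}}

```text
time: 7.55
tool_pos: [511.2, -223.7, 178.5]
tcp_rot: [4.4, 89.8, -72.5]
ft_force: [-0.1, 0.8, -0.9]
finger_gap: 9.3
```

```bash
python3 - <<'E'
from h import *
print(r.sense()['joint_pos'].round(1), r.sense()['ft_force'],delta([511,-223.5,178],[.974,.227]))
a=snap('scene')[0][180:280,160:280]; b=snap('wrist')[0][140:320,220:410]
a=cv2.resize(a,(480,400),interpolation=cv2.INTER_CUBIC); b=cv2.resize(b,(422,400)); cv2.imwrite('pics/ab.png',cv2.resize(np.hstack([a,b])[...,::-1],None,fx=.88,fy=.88))
E
```

```text
[-28.8   2.6  95.9  -0.1  81.3 -41.9] [-0.13977894  0.84435217 -0.90717448] (array([ 0.5, -0.2, -0.3]), np.float64(-0.0), np.float64(180.0))
```

View pics/ab.png

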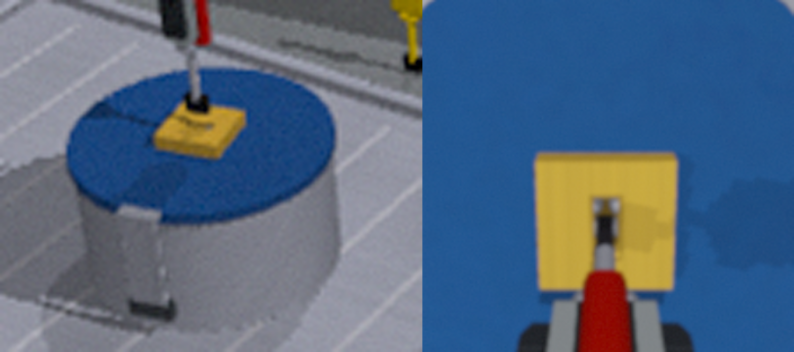

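The picture is aligned: the bit sits over the hole, square to the lock. Now the descent, watching the force.

{"method": "move_arm", "body": {"deltas": [[[4,0,0],0],[[8,0,0],0],[[11,0,0],0],[[13,0,0],0],[[13,0,0],0]]}}

```text
time: 8.28
tool_pos: [511.2, -223.7, 165.3]
tcp_rot: [-0.1, 89.9, -77.0]
ft_force: [-0.6, -0.3, -1.2]
finger_gap: 9.1
```

It has entered the hole with no force. I'll push through the pins with a small wiggle.

{"method": "move_arm", "body": {"deltas": [[[3,0,0],3],[[6,0,0],-3],[[9,0,0],3],[[12,0,0],-3],[[15,0,0],3],[[17,0,0],0]]}}

```text
time: 9.02
tool_pos: [512.5, -225.0, 151.6]
tcp_rot: [25.5, 89.6, -51.5]
ft_force: [-3.2, -1.5, 11.7]
finger_gap: 9.3
```

{"method": "move_arm", "body": {"deltas": [[[3,-0.8,-0.6],3],[[6,-0.8,-0.6],-3],[[9,-0.8,-0.6],3],[[12,-0.8,-0.6],-3],[[15,-0.8,-0.6],3],[[18,-0.8,-0.6],0]], "squeeze": 100}}

```text
time: 9.78
tool_pos: [511.7, -224.5, 133.7]
tcp_rot: [27.6, 89.6, -49.4]
ft_force: [-0.7, 0.9, 0.7]
finger_gap: 8.9
```

{"method": "move_arm", "body": {"deltas": [[[3,-0.3,-0.3],0],[[6,-0.3,-0.3],0],[[9,-0.3,-0.3],0],[[11,-0.3,-0.3],0],[[12,-0.3,-0.3],0],[[12,-0.3,-0.3],0]]}}

```text
time: 10.52
tool_pos: [511.4, -224.3, 121.6]
tcp_rot: [27.3, 89.6, -49.7]
ft_force: [-0.5, 0.6, -0.7]
finger_gap: 8.9
```

{"method": "move_arm", "body": {"deltas": [[[1,0,0],0],[[2,0,0],0],[[2,0,0],0],[[2,0,0],0]]}}

```text
time: 11.02
tool_pos: [511.6, -224.5, 120.8]
tcp_rot: [28.4, 89.6, -48.6]
ft_force: [-3.4, 2.3, 7.8]
finger_gap: 8.6
```

```bash
python3 - <<'E'
from h import *
print(r.sense()['ft_force'],r.sense()['tool_pos'])
a=snap('scene')[0][180:280,160:280]; b=snap('wrist')[0][170:400,220:410]
a=cv2.resize(a,(480,400),interpolation=cv2.INTER_CUBIC); b=cv2.resize(b,(330,400)); cv2.imwrite('pics/ab2.png',cv2.resize(np.hstack([a,b])[...,::-1],None,fx=.98,fy=.98))
E
```

```text
[-3.35180041  2.27815701  7.76070315] [ 511.58879717 -224.45776957  120.84717024]
```

View pics/ab2.png

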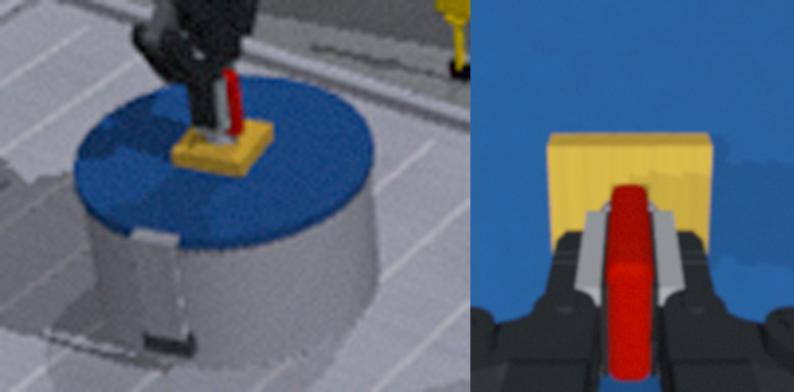

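The key is home at the predicted height (TCP 120.8), with about 8 N of upward reaction. The collar is on the brass. Turn clockwise, keeping a light push.

{"method": "move_arm", "body": {"deltas": [[[1.2,0,0],8],[[1.2,0,0],16],[[1.2,0,0],24],[[1.2,0,0],32],[[1.2,0,0],40],[[1.2,0,0],48],[[1.2,0,0],56],[[1.2,0,0],64],[[1.2,0,0],72],[[1.2,0,0],80],[[1.2,0,0],87],[[1.2,0,0],92]]}}

```text
time: 12.62
tool_pos: [510.2, -223.6, 120.8]
tcp_rot: [101.1, 89.8, -68.1]
ft_force: [-13.0, 8.0, 16.9]
finger_gap: 8.9
```

```bash
python3 - <<'E'
from h import *
s=r.sense(); print(s['ft_force'],s['tool_pos'],s['wrist_torque'],s['joint_pos'].round(1)); print(delta([511.3,-224,120],[.974,.227]))
a=snap('scene')[0][180:280,160:280]; im,d,c,T=snap('wrist'); b=im[170:400,220:410]
hsv=cv2.cvtColor(im,cv2.COLOR_RGB2HSV); H,S,V=[hsv[...,i].astype(int) for i in range(3)]
red=((H<6)|(H>174))&(S>150)&(V>60); red[:,:280]=0; red[:,350:]=0
for v in range(285,390,12): us=np.where(red[v])[0]; print(v,us.min() if len(us) else None,us.max() if len(us) else None,end='; ')
a=cv2.resize(a,(480,400),interpolation=cv2.INTER_CUBIC); b=cv2.resize(b,(330,400)); cv2.imwrite('pics/ab3.png',cv2.resize(np.hstack([a,b])[...,::-1],None,fx=.98,fy=.98))
E
```

```text
[-12.99466435   8.04213997  16.88496827] [ 510.18390689 -223.63134926  120.82521722] [1.63436376 2.69369885 0.16838108] [-28.8   5.3  99.4  -0.2  75.1  50.4]
(array([ 0.8,  0.6, -1. ]), np.float64(-92.3), np.float64(87.7))
285 304 321; 297 301 325; 309 300 326; 321 299 327; 333 299 327; 345 301 326; 357 301 326; 369 301 325; 381 301 325;
```

View pics/ab3.png

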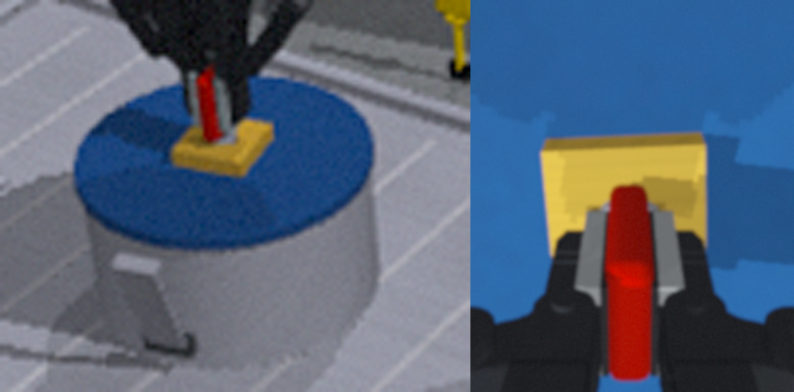

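The clip leans out, the bow has turned with the fingers (92°), and the collar is still seated. A short hold will relax the side load and keep a light push and the turn.

{"method": "move_arm", "body": {"deltas": [[[0.7,0,0],0.5],[[0.7,0,0],0.5],[[0.7,0,0],0.5],[[0.7,0,0],0.5],[[0.7,0,0],0.5],[[0.7,0,0],0.5]]}}

```text
time: 13.48
tool_pos: [509.8, -223.3, 120.8]
tcp_rot: [89.9, 89.8, -79.7]
ft_force: [-5.8, 3.6, 8.0]
finger_gap: 8.6
```

```bash
python3 - <<'E'
from h import *
s=r.sense(); print(s['ft_force'],s['tool_pos'],s['qd'].round(2),s['finger_gap']); print(delta([511.3,-224,120],[.974,.227]))
c=r.get_calibration('scene'); im=snap('scene')[0]; o=cv2.imread('pics/s2.png'); cv2.imwrite('pics/end.png',im[...,::-1])
a=cv2.imread('pics/scene.png')
for n,(x0,x1,y0,y1) in dict(bowl=(190,275,330,395),mug=(505,575,278,345),toast=(75,160,195,250),keys=(335,415,262,335)).items():
    print(n,np.abs(a[y0:y1,x0:x1].astype(int)-im[y0:y1,x0:x1,::-1]).mean().round(1))
E
```

```text
[-5.80103119  3.55962265  8.01517432] [ 509.78359345 -223.29703471  120.8407317 ] [ 0.06 -0.03  0.06 -0.12  0.   -0.01] 8.575475138736062
(array([ 0.8,  1. , -1.4]), np.float64(-92.7), np.float64(87.3))
bowl 4.3
mug 6.2
toast 14.7
keys 7.1
```

View pics/end.png

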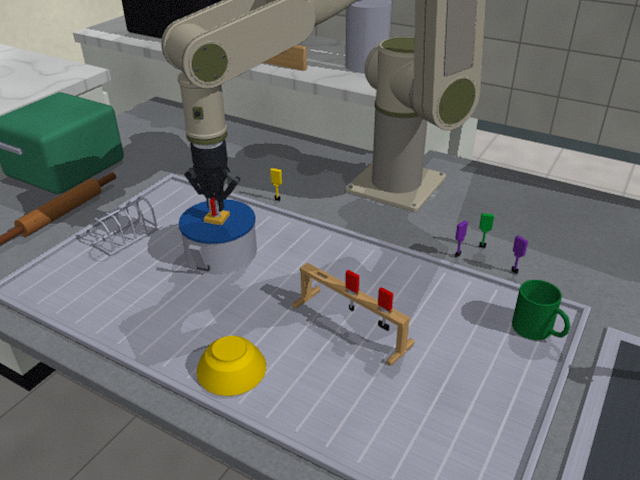

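The bystanders and the other two keys are in place; only the shadow changed at the toast rack (118,222). The clip is open at (200,262), so I'm handing in.

```bash
python3 -c "
from bench import r
print(r.hand_in()); s=r.sense(); print(s['time'],s['tool_pos'],s['ft_force'],s['finger_gap'])"
```

```text
the job is handed in; nothing more can be done
None
the job is handed in; nothing more can be done
```

The 16 mm key is home in the cake tin's lock, turned about 92.5° clockwise and still gripped, with the side clip leaning open. I handed in about 13.5 s into the 58 s allowed; no verdict was reported.

- **Key choice:** I picked it by comparing the three bits in a close crop; it hung in the end slot nearest the tin.
- **Insertion:** the pins resisted with up to about 12 N and then gave way. The collar seated at the height I had predicted (TCP at 120.8 mm).
- **Grip and push:** the fingers closed to about 8.6–9 mm on the 10 mm bow. The push against the lock was about 8 N, and the arm was at rest.
- **Side load:** a sideways load of about 7 N remained at the end, down from about 15 N just after the turn.
- **Other objects:** in the final picture the other two keys, mug, toast rack and bowl look unmoved. The image comparison flagged the toast rack (14.7 against 4–7 for the rest). I put that down to the arm's shadow, because the rack itself looks in place.
- **Not checked:** the cylinder angle cannot be read directly. I inferred it from the tool's turn, less the 0.1 rad of play, as about 1.5 rad. My last reading after handing in was refused, so these figures are from just before it.

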